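# Hook the spray gun's air cap out from under the drying rack

## Robot

A 6-joint arm with a two-finger parallel gripper is mounted at the origin on the work surface. World frame = base frame: x ahead of the robot, y to its left, z up, the work surface at z = 0. Lengths are in m, angles in rad, forces in N, time in s.
With the tool pointing down it reaches from about 0.35 to 0.975 m from the base axis. Payload 4.9 kg.
Tool frame: the origin (TCP) lies on the front face of the gripper's body, between the roots of the fingers; the fingertips stand ctrl.tip_extent ahead of it and the grasp point (between the pads) lies 54 mm ahead of it (ctrl.tip_extent is the distance from the TCP to the fingertips, in m); z points along the fingers, y is the line along which they close (so a half turn about z gives the same grasp; the last joint's range is limited). The gripper opens to 85 mm and grips with 20 to 120 N. Pads are 22 mm wide; open, the fingers measure 114 mm over their backs; the gripper's body (76 mm by 85 mm) begins 54 mm behind the grasp point. The pads swing forward as they close: fully open they stand 13 mm farther back than shut.
Start: joints at [1.221, 0.053, 1.613, -0, 1.476, -0.119], TCP at [0.143, 0.608, 0.304] pointing down, gripper open.
Joint ranges: [-3.01, 3.01], [-1.01, 2.22], [0.06, 2.58], [-1.02, 4.17], [0.09, 2.62], [-3.14, 3.14]. Speed limits (rad/s): [2.57, 2.57, 3.14, 3.14, 3.14, 3.14].

## Interface

Orientations are given as a rotation vector (axis times angle).
In Python, from station import ctrl gives the robot as it stands.
- The arm moves only by the tool apply_moves, never from a script. Its argument "rows" is one flat list of numbers, 6 for each row, row after row: the shift along the tool's x, y, z normalised to -1 to 1, where 1 is 0.6 m, then the turn, a rotation vector about the tool's x, y, z normalised to -1 to 1, where 1 is 90 degrees. A call has 1 to 20 rows; each row is the pose to reach, as a shift and turn from the pose commanded when the call began, along the tool's axes at that moment; what a row does not reach only later rows make up. A row lasts 1/10 s, in which the tool goes at most 50 mm and 8.59 degrees, less where a joint would pass 70% of its speed; a pose out of reach is approached as far as the arm can. A call with a number of a shift or a turn outside -1 to 1 is refused whole. A call with a gripper value outside its range is refused whole. "grip" is the opening, from 0 (shut) to 1 (fully open), set as the call begins (left out, the last holds). The fingers move at their own pace and stop on an object; "grip_force" is the grip in N (left out, the last holds). Time passes only in rows, so rows that repeat a pose let the fingers close. It gives the time, the measured TCP pose, the force, the opening and the grip force at its end, in the units of the state.
- ctrl.get_obs(): the state, without advancing time (a new reading comes with each control period).
- ctrl.get_image(name): name is "side" or "top" or "wrist"; returns (picture, depth): 384x512x3 uint8, blue, green, red; 384x512 float32, m along the optical axis (not along the pixel's ray), 0 where there is no reading.
- ctrl.camera_model(name): a dict with "mtx" (3x3 intrinsics, pixels), "R" (3x3) and "t" (3): a world point X has camera coordinates R X + t; the wrist camera has in their place "tool_from_camera" (4x4, takes a point from camera to tool coordinates, whose origin is the TCP and whose axes are the flange's). Camera axes: x right, y down, z forward; pixel columns grow to the right and rows downward; lengths in m; the calibration is good to about 2 mm. The wrist camera is an equidistant fisheye: a pixel r from the principal point sees the ray r / f radians off the axis. A picture is of the moment at which its call begins: read the wrist's pose just before it. camera_model takes no time and is no camera call.
- ctrl.finish_job(): hands the job in; it is judged then, once.
The state is a dict: "t": time; "q": joint angles; "dq": joint speeds; "effort": joint torques, N m; "tool_pos": TCP position; "tool_rot": TCP orientation; "contact_force": force on the tool from outside, world axes, zero at the start; "wrist_torque": the same for the moment, N m; "opening": finger opening in m; "grip_force": force on a finger pad.
Only numpy, scipy, OpenCV 4.12 (cv2) and the standard library are available. Lean on these libraries where they do the work, as an engineer would, in place of code of your own. Each camera call takes 0.05 s, during which the arm holds its last target. There are 200 camera calls.

## Task

The stripped spray gun's air cap has rolled under the wire drying rack, where no hand or gripper fits. Take the long hook pick by its handle, reach in under the open front of the rack, drag the cap well out in front of the rack with the hook, and lay the pick back down on the open bench, clear of the rack. Then pick the cap up and set it down, not dropped, flat with its horns up on the floor of the steel parts tray beside the other gun parts, without shifting or tipping the gun, cup, aerosol can or tape roll.

Things in the scene. Friction and masses are not known exactly. Their poses are not given: they have to be found in the camera images.
- aircap: spray gun air cap: low round aluminium ring, 38 mm diameter, 14 mm high (grip it there, any direction), brass face with two small horns on top, 23 mm high in all, about 60 g. Origin: centre of its underside; z up, to the horns' side. Starts flat on the bench under the rack, centre 80 to 115 mm in from the rack's front edge, seen between the wires; slides freely.
- pick: long hook pick lying flat, 300 mm, 130 g: black flat-sided handle 24 mm wide, 24 high, then a 6 mm steel shaft with a hook. Origin: underside, below the grip point; x runs from handle to hook, z up. Handle x = -60 to 45 mm (front 15 mm round); shaft slopes down to the bend at x = 235. There a level 46 mm leg leaves to the -y side (right), pointing back at 70 degrees to the shaft.
- pick_grip (a point): grip point of the pick, in the handle, 12 mm above its underside, 45 mm behind the handle's front end; the pick's centre of mass lies about 43 mm ahead of it.
- pick_hook (a point): bend of the hook: where the axes of shaft and leg meet, at pick x = 235 mm, y = 0, 3 mm above the underside.
- pick_tip (a point): free end of the hook leg, at pick x = 219 mm, y = -43 mm, 3 mm above the underside.
- rack: fixed wire drying rack, 250 mm deep (x), 380 mm wide (y), top 92 mm above the bench, 85 mm clear below. A wire leg frame at each end (y = +-187 mm); front and back open. Origin: on the bench below its centre. Its x points into the rack; the front edge, x = -125 mm, faces the open middle of the bench. Two upturned clear cups, 100 mm high, and a lid stand fixed on top.
- tray: fixed shallow steel tray, 270 mm (x) by 180 mm (y), walls 2 mm thick, 24 mm high with rim, floor 2 mm above the bench. Origin: on the bench below its centre. Needle, nozzle, spring and sleeve of the gun lie fixed in its +x end (x above 60 mm, up to 22 mm high); the rest is empty.
- tray_free (a point): middle of the tray's empty part, on its floor (tray x = -50 mm, y = 0).
- gun: loose aluminium spray gun without its cap, lying on its side, about 190 mm by 140 mm, 36 mm thick. Bystander. Origin: underside of the barrel's middle.
- mixcup: clear plastic mixing cup, 90 mm across, 105 mm high, standing. Bystander. Origin: centre of its underside.
- aerosol: metal aerosol can, 66 mm across, 190 mm high, standing. Bystander. Origin: centre of its underside.
- tape: roll of masking tape lying flat, 104 mm across, 25 mm high. Bystander. Origin: centre of its underside.

How it is judged:
By the outcome, as a careful person would: the job done as asked, in the order asked, and still so for the second after the job is handed in, with the robot touching nothing.
It also fails if it takes over 72 s, if anything falls off the work surface, if the arm or the gripper's body presses on something with over 40 N, if the wrist force passes 120 N, or if a joint passes its speed limit or range.

## Working session

There is one attempt and no reset: what is moved stays moved. The work goes in short steps, Python scripts to look and compute and a tool call to move; the robot and the scene stay as the last step left them, time stands still between calls to the robot, and variables do not carry over. Pictures are saved under pics/ and viewed, at most 10 in all, crops included, and the job is handed in when it is done.

Besides the shell and the picture viewer there is one more tool, called by a JSON object that holds its "name" and its "arguments", one argument or row to a line. apply_moves: Moves the arm, as the interface text tells. Its arguments: {"type":"object","properties":{"rows":{"type":"array","items":{"type":"number"}},"grip":{"type":"number"},"grip_force":{"type":"number"}},"required":["rows"]}

```bash
mkdir -p pics; ls
python3 - <<'E'
from station import ctrl
import cv2,numpy as np
np.set_printoptions(precision=4,suppress=True)
o=ctrl.get_obs();print(o['t'],o['tool_pos'],o['tool_rot'],ctrl.tip_extent)
for n in('top','side'):
    im,d=ctrl.get_image(n);cv2.imwrite(f'pics/{n}0.png',im);np.save(f'pics/{n}0.npy',d);m=ctrl.camera_model(n);print(n,m)
print(ctrl.camera_model('wrist'))
E
```

```text
pics
0.0 [0.1428 0.608  0.3027] [-0.3617 -3.1202  0.0031] 0.0726
top {'mtx': array([[451.7663,   0.    , 251.6238],
       [  0.    , 451.7663, 190.0404],
       [  0.    ,   0.    ,   1.    ]]), 'R': array([[ 0.0166, -0.9999, -0.0012],
       [-0.9922, -0.0163, -0.1234],
       [ 0.1234,  0.0033, -0.9924]]), 't': array([0.0219, 0.552 , 1.3284])}
side {'mtx': array([[428.0241,   0.    , 257.3774],
       [  0.    , 428.0241, 191.3635],
       [  0.    ,   0.    ,   1.    ]]), 'R': array([[ 0.9718, -0.2354,  0.0163],
       [-0.1691, -0.743 , -0.6475],
       [ 0.1646,  0.6265, -0.7619]]), 't': array([-0.4893,  0.1389,  1.2858])}
{'mtx': array([[297.3186,   0.    , 250.8429],
       [  0.    , 297.3186, 189.3001],
       [  0.    ,   0.    ,   1.    ]]), 'tool_from_camera': array([[ 0.0013, -0.9662, -0.2578,  0.0666],
       [ 1.    ,  0.0015, -0.0007,  0.0001],
       [ 0.0011, -0.2578,  0.9662, -0.0705],
       [ 0.    ,  0.    ,  0.    ,  1.    ]])}
```

View pics/top0.png

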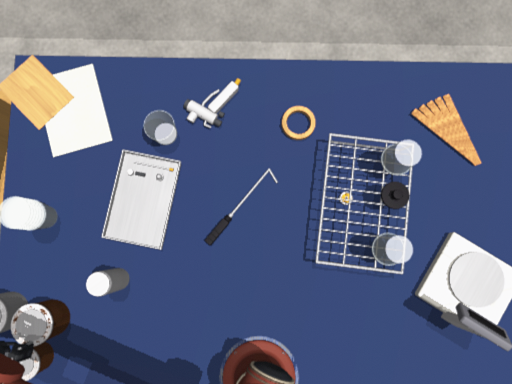

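View pics/side0.png

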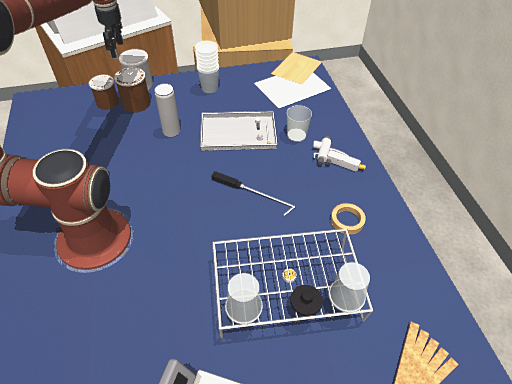

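Top view: pick handle near (217,230), bend (269,170), tip (276,182); cap at (346,198) under the rack; rack front edge from (331,135) to (317,265); tray around (142,200); tape (298,123). Side view: cap at (289,275), and the pick is clear of everything.

```bash
cat > h.py <<'E'
import cv2,numpy as np
from station import ctrl
from scipy.spatial.transform import Rotation as Ro
np.set_printoptions(precision=4,suppress=True)
def cast(n,u,v,z):
    m=ctrl.camera_model(n);d=m['R'].T@np.linalg.inv(m['mtx'])@[u,v,1];c=-m['R'].T@m['t']
    return c+d*(z-c[2])/d[2]
def wcast(o,pts,z):
    m=ctrl.camera_model('wrist');K=m['mtx'];T=m['tool_from_camera'];R=Ro.from_rotvec(o['tool_rot']).as_matrix();out=[]
    for u,v in pts:
        x=(u-K[0,2])/K[0,0];y=(v-K[1,2])/K[1,1];r=np.hypot(x,y)+1e-12
        d=np.array([x/r*np.sin(r),y/r*np.sin(r),np.cos(r)])
        d=R@T[:3,:3]@d;c=o['tool_pos']+R@T[:3,3];out.append(c+d*(z-c[2])/d[2])
    return np.array(out)
def move(o,pos,rot):  # tool-frame normalised shift+turn from pose in o
    R=Ro.from_rotvec(o['tool_rot']);t=Ro.from_matrix(rot) if np.ndim(rot)==2 else rot
    return np.r_[R.inv().apply(np.array(pos)-o['tool_pos'])/.6,(R.inv()*t).as_rotvec()/(np.pi/2)]
E
python3 - <<'E'
from h import *
im=cv2.imread('pics/top0.png');s=cv2.imread('pics/side0.png')
hsv=cv2.cvtColor(im,cv2.COLOR_BGR2HSV)
for n,img,box in(('top',im,(335,185,358,212)),('side',s,(278,263,300,285))):
    x0,y0,x1,y1=box;h=cv2.cvtColor(img[y0:y1,x0:x1],cv2.COLOR_BGR2HSV)
    m=(h[...,1]>80)&(h[...,0]>8)&(h[...,0]<35)&(h[...,2]>100);v,u=np.nonzero(m)
    c=(u.mean()+x0,v.mean()+y0);print('cap',n,c,len(u),cast(n,*c,.016))
print('hook',cast('top',269,170,.003),cast('side',294,207,.003),'tip',cast('top',276,182,.003),cast('side',285,214,.003))
# handle: dark mask
m=np.zeros(im.shape[:2],np.uint8);sub=im[205:250,195:238].astype(int);m[205:250,195:238]=(sub.max(2)<50)
n,l,st,ce=cv2.connectedComponentsWithStats(m);i=1+st[1:,4].argmax();print('handle',st[i],ce[i],cast('top',*ce[i],.012),cast('top',*ce[i],.02))
p=cv2.minAreaRect(np.argwhere(l==i)[:,::-1].astype(np.float32));print(p);print([cast('top',*q,.02)[:2] for q in cv2.boxPoints(p)])
print('rack',[cast('top',*q,.092) for q in((331,135),(411,140),(403,272),(317,265))])
print('tray',[cast('top',*q,.024) for q in((123,151),(180,158),(161,248),(103,238))])
cv2.imwrite('pics/a.png',cv2.resize(np.hstack([im[150:250,195:295],im[160:260,310:410],]),None,fx=4,fy=4,interpolation=cv2.INTER_CUBIC))
E
```

```text
cap top (np.float64(345.4313725490196), np.float64(197.078431372549)) 51 [ 0.5368 -0.2554  0.016 ]
cap side (np.float64(289.2089552238806), np.float64(273.8805970149254)) 67 [ 0.5322 -0.2592  0.016 ]
hook [ 0.6189 -0.0218  0.003 ] [ 0.6183 -0.0238  0.003 ] tip [ 0.5817 -0.0439  0.003 ] [ 0.5824 -0.0445  0.003 ]
handle [205 229  19  16  41] [212.6829 236.6829] [0.4101 0.1465 0.012 ] [0.4099 0.1458 0.02  ]
((213.79208374023438, 234.42079162597656), (7.387773513793945, 20.052528381347656), 39.289405822753906)
[array([0.4001, 0.1699]), array([0.4473, 0.1329]), array([0.4335, 0.1153]), array([0.3864, 0.1523])]
rack [array([ 0.7107, -0.1992,  0.092 ]), array([ 0.6995, -0.4331,  0.092 ]), array([ 0.3183, -0.4003,  0.092 ]), array([ 0.3338, -0.1577,  0.092 ])]
tray [array([0.6672, 0.4282, 0.024 ]), array([0.6482, 0.2522, 0.024 ]), array([0.3736, 0.2992, 0.024 ]), array([0.4005, 0.4745, 0.024 ])]
```

View pics/a.png

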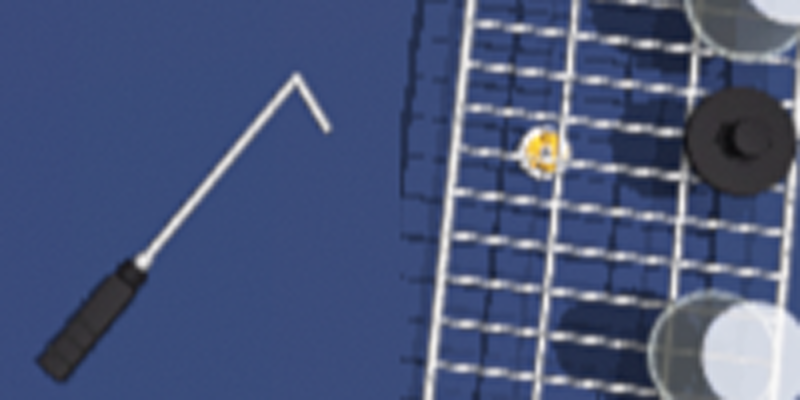

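Crop: bend at about (269,169.5), tip (277,182.5) full-image, pick yaw about -39°; cap about (0.534,-0.257). Next, go above the pick handle.

```bash
cat >> h.py <<'E'
def down(yaw_y_deg):  # tool z down, tool y at given world yaw
    a=np.radians(yaw_y_deg);y=np.array([np.cos(a),np.sin(a),0]);z=np.array([0,0,-1.]);return np.c_[np.cross(y,z),y,z]
E
python3 - <<'E'
from h import *
o=ctrl.get_obs();print(o['t'],move(o,(.436,.125,.30),down(51)))
print(cast('top',98,283,.19),cast('side',169,130,0.))
E
```

```text
0.1 [-0.6599 -0.6719  0.0057 -0.0012  0.0001  0.2864]
[0.2818 0.4262 0.19  ] [0.2684 0.4351 0.    ]
```

{"name": "apply_moves", "arguments": {
  "rows": [-0.66,-0.672,-0.04,0,0,0.286,-0.66,-0.672,-0.04,0,0,0.286,-0.66,-0.672,-0.04,0,0,0.286,-0.66,-0.672,-0.04,0,0,0.286,-0.66,-0.672,-0.04,0,0,0.286,-0.66,-0.672,-0.04,0,0,0.286,-0.66,-0.672,-0.04,0,0,0.286,-0.66,-0.672,-0.04,0,0,0.286,-0.66,-0.672,-0.04,0,0,0.286,-0.66,-0.672,0.04,0,0,0.286,-0.66,-0.672,0.08,0,0,0.286,-0.66,-0.672,0.12,0,0,0.286,-0.66,-0.672,0.14,0,0,0.286,-0.66,-0.672,0.14,0,0,0.286,-0.66,-0.672,0.14,0,0,0.286],
  "grip": 0.7
}}

```text
t: 1.6
tool_pos: [0.4363, 0.126, 0.2207]
tool_rot: [1.046, 2.962, 0.001]
contact_force: [-0.2, -0.3, 0.1]
opening: 0.0597
grip_force: 0.0
```

Run:
```python
from h import *
o=ctrl.get_obs();print(o['t'],o['tool_pos'],o['tool_rot'],o['q'],o['contact_force'])
im,d=ctrl.get_image('wrist');cv2.imwrite('pics/w1.png',im)
# project estimates
```

```text
1.6 [0.4363 0.126  0.2207] [1.0465 2.9618 0.0009] [ 0.1168 -0.3106  2.084   0.0004  1.3677 -0.7748] [-0.1554 -0.3303  0.0638]
```

View pics/w1.png

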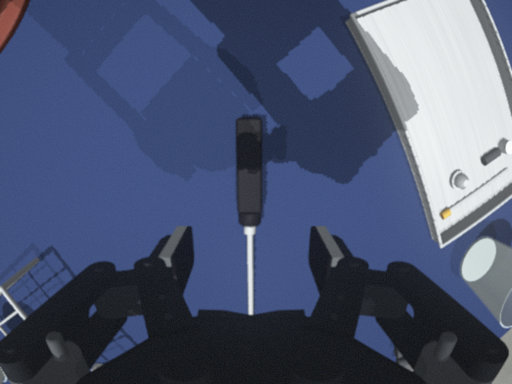

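Wrist view: handle vertical in the image, rear (249,117), front collar (249,226), shaft (251,300); aligned with the fingers.

Run:
```python
from h import *
o=ctrl.get_obs()
a=wcast(o,[(249,117)],.02)[0];b=wcast(o,[(249,226)],.014)[0];s=wcast(o,[(251,300)],.01)[0]
print(a,b,s,np.linalg.norm((b-a)[:2]));
for p,q in((a,b),(b,s)):print(np.degrees(np.arctan2(*(q-p)[1::-1])))
d=(b-a)[:2]/np.linalg.norm((b-a)[:2]);print('grip',b[:2]-.045*d,a[:2]+.06*d)
```

```text
[0.3877 0.163  0.02  ] [0.4716 0.0954 0.014 ] [0.5467 0.0376 0.01  ] 0.10773666196337753
-38.90477931631097
-37.576028676979966
grip [0.4365 0.1236] [0.4344 0.1254]
```

{"name": "apply_moves", "arguments": {
  "rows": [0,-0.003,0.08,0,0,0,0,-0.003,0.16,0,0,0,0,-0.003,0.2,0,0,0,0,-0.003,0.22,0,0,0,0,-0.003,0.232,0,0,0,0,-0.003,0.24,0,0,0,0,-0.003,0.24,0,0,0,0,-0.003,0.24,0,0,0]
}}

```text
t: 2.45
tool_pos: [0.4362, 0.1241, 0.0773]
tool_rot: [1.047, 2.96, 0.002]
contact_force: [0.7, -0.6, 0.5]
opening: 0.0599
grip_force: 0.0
```

{"name": "apply_moves", "arguments": {
  "rows": [0,0,0,0,0,0,0,0,0,0,0,0,0,0,0,0,0,0,0,0,0,0,0,0,0,0,0,0,0,0,0,0,0,0,0,0,0,0,0,0,0,0,0,0,0,0,0,0],
  "grip": 0,
  "grip_force": 90
}}

```text
t: 3.25
tool_pos: [0.4358, 0.124, 0.0768]
tool_rot: [1.047, 2.961, 0.001]
contact_force: [-0.3, 0.3, 5.2]
opening: 0.0219
grip_force: 90.0
```

Run:
```python
from h import *
o=ctrl.get_obs();print(o['t'],move(o,(.645,.115,.107),down(-6.3)))
```

```text
3.25 [-0.2806  0.2077 -0.0498  0.0008  0.0002  0.6371]
```

{"name": "apply_moves", "arguments": {
  "rows": [0,0,-0.025,0,0,0,0,0,-0.05,0,0,0,-0.03,0.02,-0.05,0,0,0.06,-0.06,0.045,-0.05,0,0,0.13,-0.1,0.07,-0.05,0,0,0.2,-0.14,0.1,-0.05,0,0,0.28,-0.17,0.125,-0.05,0,0,0.36,-0.2,0.15,-0.05,0,0,0.44,-0.23,0.17,-0.05,0,0,0.51,-0.255,0.19,-0.05,0,0,0.57,-0.27,0.2,-0.05,0,0,0.61,-0.28,0.208,-0.05,0,0,0.637,-0.28,0.208,-0.05,0,0,0.637,-0.28,0.208,-0.05,0,0,0.637]
}}

```text
t: 4.65
tool_pos: [0.6435, 0.1153, 0.105]
tool_rot: [-2.338, -2.096, 0.002]
contact_force: [0.1, -0.1, -1.3]
opening: 0.0221
grip_force: 89.0
```

Run:
```python
from h import *
o=ctrl.get_obs();print(o['t'],o['tool_pos'],o['tool_rot'],o['q'])
t,_=ctrl.get_image('top');s,_=ctrl.get_image('side')
cv2.imwrite('pics/b.png',cv2.resize(np.hstack([t[120:240,210:360],s[150:270,230:380]]),None,fx=2.6,fy=2.6,interpolation=cv2.INTER_CUBIC))
```

```text
4.65 [0.6435 0.1153 0.105 ] [-2.3383 -2.0964  0.002 ] [0.0635 0.3088 1.6747 0.0001 1.1597 0.1725]
```

View pics/b.png

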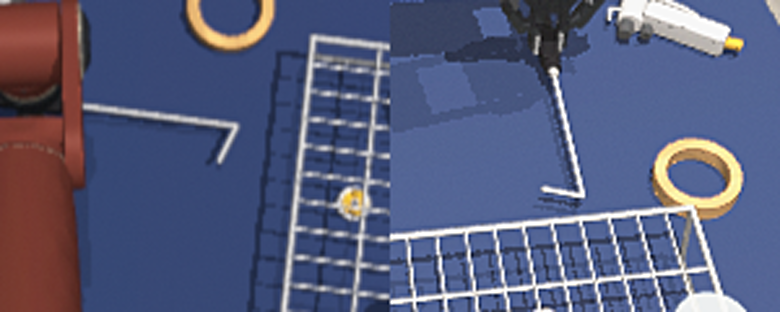

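Hook bend in top at (301,169), side (304,225); tip in top (295,182), side (289,222); still held straight. Triangulate it.

Run:
```python
from h import *
def P(n):
    m=ctrl.camera_model(n);return m['mtx']@np.c_[m['R'],m['t']]
def tri(a,b):
    x=cv2.triangulatePoints(P('top'),P('side'),np.array(a,float),np.array(b,float))[:,0];return x[:3]/x[3]
print('hook',tri((301.2,168.8),(304.2,225)),'tip',tri((294.6,182.3),(288.8,222.3)))
o=ctrl.get_obs();y=-96.3*np.pi/180
p=o['tool_pos'];R=down(-6.3)
print('pred hook',p[:2]+.235*np.array([np.cos(y),np.sin(y)]),'cap',tri((345.4,197.1),(289.2,273.9)))
for n,pos in(('insert',(.637,-.022)),('shift',(.588,-.022))):print(n,move(o,pos+(.0785,),down(-6.3)))
print(move(o,(.6435,.1153,.0785),down(-6.3)))
```

```text
hook [ 0.6193 -0.1186  0.0324] tip [ 0.5772 -0.0986  0.0325]
pred hook [ 0.6176 -0.1183] cap [ 0.5356 -0.2562  0.01  ]
insert [-0.2287  0.0144  0.0446 -0.0009  0.0001  0.0005]
shift [-0.2376 -0.0668  0.0447 -0.0009  0.0001  0.0005]
[-0.      0.0002  0.0446 -0.0009  0.0001  0.0005]
```

{"name": "apply_moves", "arguments": {
  "rows": [0,0,0.02,0,0,0,0,0,0.035,0,0,0,-0.01,0.001,0.044,0,0,0,-0.04,0.004,0.044,0,0,0,-0.08,0.008,0.044,0,0,0,-0.12,0.012,0.044,0,0,0,-0.16,0.016,0.044,0,0,0,-0.2,0.02,0.044,0,0,0,-0.24,0.024,0.044,0,0,0,-0.28,0.028,0.044,0,0,0,-0.31,0.031,0.044,0,0,0,-0.324,0.032,0.044,0,0,0,-0.324,0.032,0.044,0,0,0]
}}

```text
t: 6.05
tool_pos: [0.6419, -0.0813, 0.0795]
tool_rot: [2.342, 2.094, 0.0]
contact_force: [0.2, 0.6, -1.3]
opening: 0.0223
grip_force: 89.1
```

Run:
```python
from h import *
o=ctrl.get_obs();print(o['t'],o['tool_pos'],o['tool_rot'],o['contact_force'])
t,_=ctrl.get_image('top');s,_=ctrl.get_image('side')
cv2.imwrite('pics/c.png',cv2.resize(np.hstack([t[130:250,280:430],s[200:320,220:370]]),None,fx=2.6,fy=2.6,interpolation=cv2.INTER_CUBIC))
```

```text
6.05 [ 0.6419 -0.0813  0.0795] [2.3419 2.094  0.    ] [ 0.1632  0.5713 -1.3395]
```

View pics/c.png

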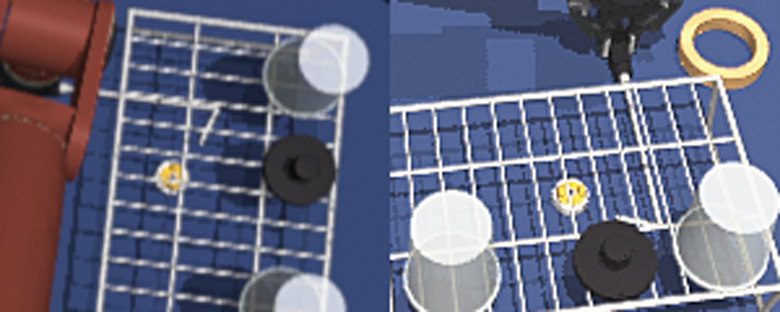

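The hook has passed the cap without touching it: cap at crop (171,177), tip at (203,143). Shift sideways, then drag.

{"name": "apply_moves", "arguments": {
  "rows": [-0.002,-0.02,0,0,0,0,-0.004,-0.045,0,0,0,0,-0.006,-0.07,0,0,0,0,-0.008,-0.085,0,0,0,0,-0.008,-0.09,0,0,0,0,-0.008,-0.09,0,0,0,0]
}}

```text
t: 6.75
tool_pos: [0.5878, -0.0784, 0.0796]
tool_rot: [2.339, 2.097, 0.0]
contact_force: [-0.1, 0.1, -1.8]
opening: 0.0217
grip_force: 89.1
```

{"name": "apply_moves", "arguments": {
  "rows": [0.01,0,0,0,0,0,0.02,0,0,0,0,0,0.03,0,0,0,0,0,0.04,0,0,0,0,0,0.055,0,0,0,0,0,0.075,0,0,0,0,0,0.1,0,0,0,0,0,0.125,0,0,0,0,0,0.15,0,0,0,0,0,0.175,0,0,0,0,0,0.2,0,0,0,0,0,0.225,0,0,0,0,0,0.25,0,0,0,0,0,0.275,0,0,0,0,0,0.3,0,0,0,0,0,0.325,0,0,0,0,0,0.35,0,0,0,0,0,0.37,0,0,0,0,0,0.385,0,0,0,0,0,0.395,0,0,0,0,0]
}}

```text
t: 8.75
tool_pos: [0.6138, 0.1576, 0.0795]
tool_rot: [2.339, 2.097, -0.0]
contact_force: [-0.5, -1.0, -0.8]
opening: 0.0217
grip_force: 89.1
```

{"name": "apply_moves", "arguments": {
  "rows": [0.008,0,0,0,0,0,0.014,0,0,0,0,0,0.018,0,0,0,0,0,0.02,0,0,0,0,0,0.02,0,0,0,0,0]
}}

```text
t: 9.25
tool_pos: [0.6151, 0.1686, 0.0795]
tool_rot: [-2.34, -2.096, -0.0]
contact_force: [0.4, 0.3, -1.0]
opening: 0.022
grip_force: 89.1
```

Run:
```python
from h import *
o=ctrl.get_obs();print(o['t'],o['tool_pos'],o['tool_rot'],o['contact_force'])
t,_=ctrl.get_image('top');s,_=ctrl.get_image('side')
cv2.imwrite('pics/d.png',cv2.resize(np.hstack([t[110:270,210:350],s[130:290,200:340]]),None,fx=2.6,fy=2.6,interpolation=cv2.INTER_CUBIC))
```

```text
9.25 [0.6151 0.1686 0.0795] [-2.3402 -2.0959 -0.0002] [ 0.412   0.3287 -1.0401]
```

View pics/d.png

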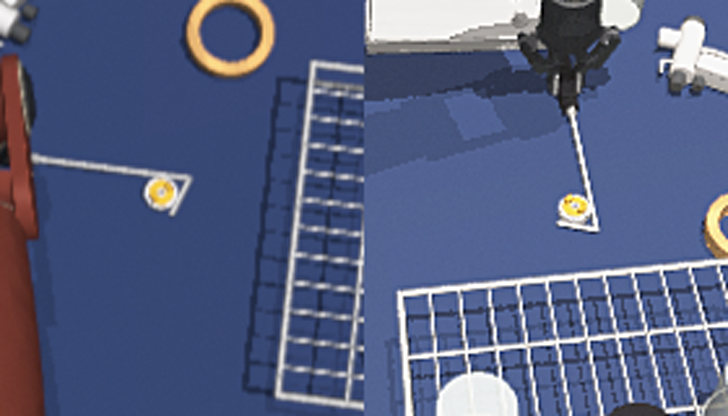

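Cap is nested in the hook, well out in front of the rack (top crop (160,193)). Free the hook, lift over, and lay the pick down.

{"name": "apply_moves", "arguments": {
  "rows": [-0.008,0.008,0,0,0,0,-0.014,0.013,0,0,0,0,-0.014,0.013,-0.03,0,0,0,-0.014,0.013,-0.07,0,0,0,-0.014,0.013,-0.1,0,0,0,-0.03,-0.03,-0.1,0,0,0,-0.04,-0.08,-0.1,0,0,0,-0.05,-0.13,-0.1,0,0,0,-0.055,-0.18,-0.1,0,0,0,-0.06,-0.23,-0.1,0,0,0,-0.06,-0.26,-0.1,0,0,0,-0.06,-0.27,-0.1,0,0,0,-0.06,-0.27,-0.07,0,0,0,-0.06,-0.27,-0.04,0,0,0,-0.06,-0.27,-0.02,0,0,0,-0.06,-0.27,-0.008,0,0,0,-0.06,-0.27,0,0,0,0,-0.06,-0.27,0.003,0,0,0,-0.06,-0.27,0.003,0,0,0,-0.06,-0.27,0.003,0,0,0]
}}

```text
t: 11.35
tool_pos: [0.4506, 0.1507, 0.0783]
tool_rot: [2.34, 2.096, 0.001]
contact_force: [-0.5, 0.1, -0.7]
opening: 0.0221
grip_force: 89.1
```

Still about 1 mm up; lower a little more, open, then lift away.

{"name": "apply_moves", "arguments": {
  "rows": [0,0,0.002,0,0,0,0,0,0.002,0,0,0,0,0,0.003,0,0,0,0,0,0.003,0,0,0]
}}

```text
t: 11.75
tool_pos: [0.4505, 0.1506, 0.0768]
tool_rot: [2.34, 2.096, 0.0]
contact_force: [-2.8, -0.2, 5.8]
opening: 0.0221
grip_force: 90.0
```

{"name": "apply_moves", "arguments": {
  "rows": [0,0,0,0,0,0,0,0,0,0,0,0,0,0,0,0,0,0,0,0,0,0,0,0,0,0,0,0,0,0,0,0,0,0,0,0],
  "grip": 0.6
}}

```text
t: 12.35
tool_pos: [0.4501, 0.1506, 0.0759]
tool_rot: [-2.34, -2.096, 0.0]
contact_force: [0.1, 0.6, -0.5]
opening: 0.0511
grip_force: 0.0
```

{"name": "apply_moves", "arguments": {
  "rows": [0,0,-0.02,0,0,0,0,0,-0.06,0,0,0,0,0,-0.12,0,0,0,0,0,-0.18,0,0,0,0,0,-0.22,0,0,0,0,0,-0.22,0,0,0],
  "grip": 0.8
}}

```text
t: 12.95
tool_pos: [0.4525, 0.151, 0.2136]
tool_rot: [2.336, 2.093, 0.013]
contact_force: [0.4, -0.4, 0.0]
opening: 0.0685
grip_force: 0.0
```

Run:
```python
from h import *
o=ctrl.get_obs();print(o['t'],o['tool_pos'],o['tool_rot'])
for n,b in(('top',(245,160,300,210)),('side',(260,190,320,240))):
    img,_=ctrl.get_image(n);cv2.imwrite(f'pics/{n}e.png',img);x0,y0,x1,y1=b;h=cv2.cvtColor(img[y0:y1,x0:x1],cv2.COLOR_BGR2HSV)
    m=(h[...,1]>80)&(h[...,0]>8)&(h[...,0]<35)&(h[...,2]>100);v,u=np.nonzero(m)
    if len(u):
        c=(u.mean()+x0,v.mean()+y0);print('cap',n,c,len(u),cast(n,*c,.016))
print(move(o,(.573,-.032,.23),down(0)))
```

```text
12.95 [0.4525 0.151  0.2136] [2.336  2.0927 0.0132]
cap top (np.float64(271.6666666666667), np.float64(183.57142857142858)) 63 [ 0.5747 -0.03    0.016 ]
cap side (np.float64(280.46153846153845), np.float64(208.82692307692307)) 52 [ 0.5706 -0.0309  0.016 ]
[-0.2812  0.2332 -0.0258  0.0062 -0.0014 -0.0699]
```

{"name": "apply_moves", "arguments": {
  "rows": [-0.07,0.06,0,0,0,0,-0.14,0.12,0,0,0,0,-0.21,0.18,0,0,0,0,-0.26,0.22,0,0,0,0,-0.283,0.234,0,0,0,0,-0.283,0.234,0,0,0,0,-0.283,0.234,0,0,0,0,-0.283,0.234,0,0,0,0]
}}

```text
t: 13.85
tool_pos: [0.57, -0.0322, 0.2069]
tool_rot: [-2.337, -2.097, 0.001]
contact_force: [-0.5, 0.5, 0.4]
opening: 0.0684
grip_force: 0.0
```

Run:
```python
from h import *
o=ctrl.get_obs();print(o['t'],o['tool_pos'],o['tool_rot'])
im,_=ctrl.get_image('wrist')
h=cv2.cvtColor(im,cv2.COLOR_BGR2HSV);m=((h[...,1]>80)&(h[...,0]>8)&(h[...,0]<35)&(h[...,2]>100)).astype(np.uint8)
n,l,st,ce=cv2.connectedComponentsWithStats(m)
for i in range(1,n):
    if st[i,4]>60: print(st[i],ce[i],wcast(o,[ce[i]],.016)[0])
cv2.imwrite('pics/w2.png',im)
```

```text
13.85 [ 0.57   -0.0322  0.2069] [-2.3371 -2.0965  0.0015]
[255 185  12  12  72] [260.6528 189.9306] [ 0.5765 -0.0381  0.016 ]
[ 391  188   74   90 1749] [428.3562 230.8513] [ 0.755  -0.1037  0.016 ]
```

View pics/w2.png

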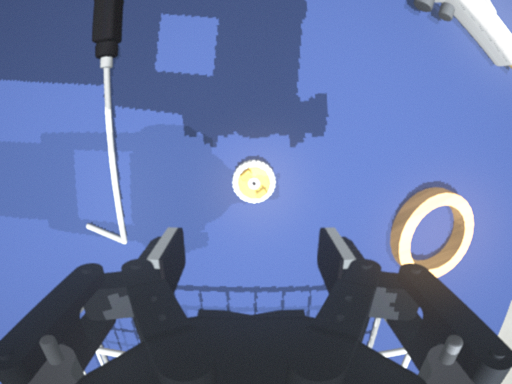

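Pick lies flat with its hook at (125,240), clear of the cap. The cap ring is centred at about (254,182).

Run:
```python
from h import *
o=ctrl.get_obs();c=wcast(o,[(254,182)],.014)[0];print(c)
R=down(-6.3);p=(c[0],c[1],.0775);print(move(o,p,down(-6.2)))
```

```text
[ 0.5714 -0.0306  0.014 ]
[ 0.0026  0.0022  0.2162 -0.0009 -0.0003  0.0001]
```

{"name": "apply_moves", "arguments": {
  "rows": [0.002,0.002,0.06,0,0,0,0.002,0.002,0.12,0,0,0,0.002,0.002,0.17,0,0,0,0.002,0.002,0.195,0,0,0,0.002,0.002,0.208,0,0,0,0.002,0.002,0.215,0,0,0,0.002,0.002,0.215,0,0,0,0.002,0.002,0.215,0,0,0]
}}

```text
t: 14.7
tool_pos: [0.5734, -0.0326, 0.0805]
tool_rot: [2.338, 2.095, 0.003]
contact_force: [-0.4, -0.2, -0.6]
opening: 0.0682
grip_force: 0.0
```

{"name": "apply_moves", "arguments": {
  "rows": [0,0,0,0,0,0,0,0,0,0,0,0,0,0,0,0,0,0,0,0,0,0,0,0,0,0,0,0,0,0,0,0,0,0,0,0,0,0,0,0,0,0,0,0,0,0,0,0],
  "grip": 0,
  "grip_force": 40
}}

```text
t: 15.5
tool_pos: [0.5731, -0.0327, 0.0802]
tool_rot: [2.339, 2.095, 0.002]
contact_force: [-0.6, 0.6, 6.1]
opening: 0.0357
grip_force: 39.6
```

{"name": "apply_moves", "arguments": {
  "rows": [0,0,-0.02,0,0,0,0,0,-0.06,0,0,0,0,0,-0.12,0,0,0,0,0,-0.18,0,0,0,0,0,-0.22,0,0,0,0,0,-0.22,0,0,0]
}}

```text
t: 16.1
tool_pos: [0.5745, -0.0329, 0.2162]
tool_rot: [2.335, 2.091, 0.009]
contact_force: [0.8, -0.6, -0.5]
opening: 0.0353
grip_force: 40.1
```

Run:
```python
from h import *
o=ctrl.get_obs();print(o['t'],o['tool_pos'],o['tool_rot'],o['opening'])
im,_=ctrl.get_image('top');cv2.imwrite('pics/topf.png',im)
g=cv2.cvtColor(im,cv2.COLOR_BGR2HSV);m=((g[...,1]<60)&(g[...,2]>120)).astype(np.uint8);m[:,:95]=0;m[:,190:]=0;m[:145]=0;m[255:]=0
cs,_=cv2.findContours(m,0,2);k=max(cs,key=cv2.contourArea);r=cv2.minAreaRect(k);b=cv2.boxPoints(r);print(r)
w=np.array([cast('top',*q,.024) for q in b]);print(w,w.mean(0))
print(move(o,(.473,.372,.215),down(-6.3)))
```

```text
16.1 [ 0.5745 -0.0329  0.2162] [2.3347 2.0914 0.0086] 0.03528682157837373
((140.86973571777344, 198.74569702148438), (61.8780403137207, 92.3414535522461), 12.680383682250977)
[[0.4033 0.482  0.024 ]
 [0.6799 0.4356 0.024 ]
 [0.6405 0.2483 0.024 ]
 [0.366  0.2991 0.024 ]] [0.5224 0.3662 0.024 ]
[ 0.6522 -0.2422 -0.0005  0.0057  0.0004  0.0001]
```

{"name": "apply_moves", "arguments": {
  "rows": [0.05,-0.02,0,0,0,0,0.11,-0.04,0,0,0,0,0.18,-0.065,0,0,0,0,0.25,-0.09,0,0,0,0,0.32,-0.12,0,0,0,0,0.39,-0.145,0,0,0,0,0.46,-0.17,0,0,0,0,0.53,-0.195,0,0,0,0,0.59,-0.22,0,0,0,0,0.63,-0.235,0,0,0,0,0.65,-0.242,0,0,0,0,0.65,-0.242,0,0,0,0,0.65,-0.242,0,0,0,0,0.65,-0.242,0,0,0,0]
}}

```text
t: 17.55
tool_pos: [0.4712, 0.3697, 0.2104]
tool_rot: [2.342, 2.094, -0.002]
contact_force: [-0.1, -0.1, -1.0]
opening: 0.0354
grip_force: 40.1
```

Run:
```python
from h import *
o=ctrl.get_obs();print(o['t'],o['tool_pos'],o['tool_rot'],o['opening'])
im,_=ctrl.get_image('wrist');s,_=ctrl.get_image('side')
cv2.imwrite('pics/g.png',cv2.resize(np.hstack([im,s[:,:]]),None,fx=.78,fy=.78))
print(move(o,(.473,.372,.0835),down(-6.3)))
```

```text
17.55 [0.4712 0.3697 0.2104] [ 2.3415  2.0942 -0.0016] 0.035384131067475746
[ 0.0043  0.0027  0.2115 -0.0003  0.0006 -0.0009]
```

View pics/g.png

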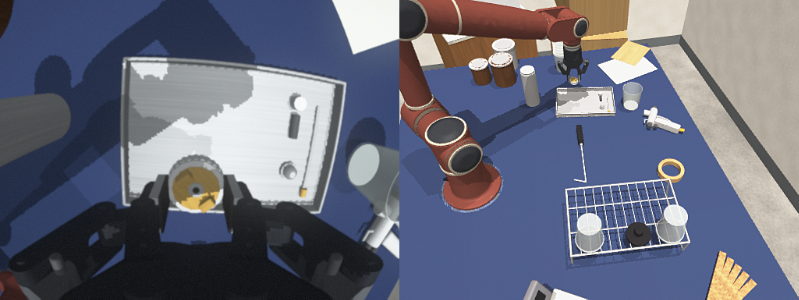

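Cap is held level over the tray's empty part, with the parts to its right and the bystanders in place. Lower it.

{"name": "apply_moves", "arguments": {
  "rows": [0.004,0.002,0.05,0,0,0,0.004,0.002,0.1,0,0,0,0.004,0.002,0.15,0,0,0,0.004,0.002,0.18,0,0,0,0.004,0.002,0.195,0,0,0,0.004,0.002,0.203,0,0,0,0.004,0.002,0.208,0,0,0,0.004,0.002,0.208,0,0,0,0.004,0.002,0.208,0,0,0]
}}

```text
t: 18.55
tool_pos: [0.4729, 0.3737, 0.0873]
tool_rot: [2.34, 2.096, 0.003]
contact_force: [-0.8, 0.2, -0.8]
opening: 0.0352
grip_force: 40.1
```

{"name": "apply_moves", "arguments": {
  "rows": [0,0,0.002,0,0,0,0,0,0.004,0,0,0,0,0,0.005,0,0,0,0,0,0.006,0,0,0,0,0,0.007,0,0,0,0,0,0.007,0,0,0,0,0,0.007,0,0,0]
}}

```text
t: 19.25
tool_pos: [0.4723, 0.3734, 0.0822]
tool_rot: [-2.34, -2.096, 0.0]
contact_force: [-1.3, -0.8, 3.2]
opening: 0.0353
grip_force: 40.5
```

{"name": "apply_moves", "arguments": {
  "rows": [0,0,0,0,0,0,0,0,0,0,0,0,0,0,0,0,0,0,0,0,0,0,0,0,0,0,0,0,0,0,0,0,0,0,0,0],
  "grip": 0.75
}}

```text
t: 19.85
tool_pos: [0.4723, 0.3733, 0.0819]
tool_rot: [-2.34, -2.096, 0.0]
contact_force: [-0.2, 0.2, -0.4]
opening: 0.064
grip_force: 0.0
```

{"name": "apply_moves", "arguments": {
  "rows": [0,0,-0.02,0,0,0,0,0,-0.06,0,0,0,0,0,-0.12,0,0,0,0,0,-0.18,0,0,0,0,0,-0.24,0,0,0,0,0,-0.24,0,0,0,0,0,-0.24,0,0,0,0,0,-0.24,0,0,0]
}}

```text
t: 20.65
tool_pos: [0.4716, 0.3729, 0.2248]
tool_rot: [-2.34, -2.096, 0.003]
contact_force: [0.9, 1.0, -0.6]
opening: 0.0638
grip_force: 0.0
```

Run:
```python
from h import *
o=ctrl.get_obs();print(o['t'],o['tool_pos'],o['opening'])
im,_=ctrl.get_image('wrist');s,_=ctrl.get_image('side')
cv2.imwrite('pics/k.png',cv2.resize(np.hstack([im,s]),None,fx=.78,fy=.78))
```

```text
20.65 [0.4716 0.3729 0.2248] 0.06377277840453716
```

View pics/k.png

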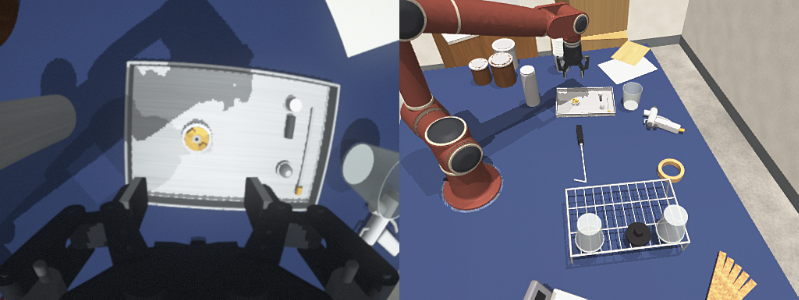

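The cap sits flat, horns up, on the tray floor at (196,138). The pick lies on the open bench and the bystanders have not moved.

```bash
python3 -c "
from station import ctrl
print(ctrl.finish_job())"
```

```text
the job is handed in; nothing more can be done
None
```

The job is done and handed in at about 21 s: the air cap was dragged out with the hook and set flat, horns up, in the empty part of the tray; the pick is back on the open bench clear of the rack, and the gun, cup, can and tape look unmoved in the last pictures.

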